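# Shut and latch the drop-front tool chest with its draw latch

### The job

Shut the small drop-front tool chest and fasten it with the draw latch on its top: push the door home against its seal, swing the latch lever right back to its stop and tip its wire loop over towards the door, press the loop down until it snaps in behind the keeper's nose, then press the lever down flat so that it goes over centre and draws the door tight. Feel for each stop instead of forcing it (never press with more than about 50 N), and leave the loose things around it where they lie.

Things in the scene. Friction and masses are not known exactly. Their poses are not given: they have to be found in the camera images.
- chest: dark grey steel tool chest, heavy, it does not shift: 114 deep, 150 wide, 130 high (top deck at z=130 mm of its frame), flat end handles 10 mm proud. Origin on the bench below the lever pivot; x points from the door to the back, z up. Body x -34 to +80, y -75 to +75; door in front of it at x -71 to -37.
- door_hinge (a joint): drop-front door (34 mm thick, 150 wide, 14 to 129 mm above the bench), hinged along its bottom inner edge at chest x -35.5, z 19 mm. Angle in rad by which it leans out (-x) from where it meets its rubber seal: 0 against the seal, up to 0.32. Stiff hinge (0.35 N m), stays where left. Against the seal its outer face stands at chest x -74 mm, 105 mm above the bench.
- door_seal (a joint): squeeze of the door seal, rad: 0 untouched, 0.04 = door drawn tight shut. Springy, 150 N m per rad (0.04 is some 50 N at the door's top); it springs back to 0 when let go, only the latch can hold it.
- door_top (a point): middle of the door's top outer edge, on the door, level with its top
- pivot (a point): lever pivot on the chest: chest x 0, y 0, 16 mm above the deck; axes as the chest's. The base plate under it is 34 wide, chest x -19 to +59
- lever (a joint): latch lever, steel channel 28 mm wide, 60 long from the pivot; outer face 10 mm off the pivot line. Rad: 0 flat along +x (latched; outer face up, 26 mm above the deck), pi/2 upright, 1.84 = stop, leaning to the door with the tip 74 mm above the deck. Stays where left (0.07 N m). With the loop hooked it takes up to 0.4 N m from 1.5 to 0.45, then goes over centre and snaps flat.
- lever_tip (a point): tip of the lever, 58 mm from the pivot, on its outer face; moves with it
- loop (a joint): wire loop hung on the lever 14 mm from its pivot, free to swing past the lever's tip. Rad, relative to the lever: 0 as when latched (out towards the door). loop minus lever is the loop's elevation seen from the door: 0 level towards the door, pi/2 upright, more leans back. Slight friction keeps it near upright; more than 30 deg over, it falls.
- loop_bar (a point): middle of the loop's cross bar, which lies along the chest's y. Loop of 5 mm yellow wire, 59 wide outside, 49 inside; bar 65 mm from the loop's hinge. Upright, the bar stands about 95 mm above the deck
- keeper (a point): seat of the bar under the keeper's nose on the door's top: 7 mm above the deck, chest x -51.5 when shut. Keeper: steel hook 18 wide, 18 high; its top is a 47 deg ramp down and out to the nose, 4 mm farther out (-x). With door at the seal and lever at its stop the tipped loop rests on the ramp, bar 5 to 7 mm above this point; pressed with some 12 to 18 N it cams the door in and snaps to 3 mm below.
- lamp_elbow (a point): elbow of the fixed bench lamp, 0.45 high, top end of a sloping arm whose clamp is on the bench's front edge (x 0.345, y -0.10). From the elbow the lamp runs to the left at x 0.45, down to 0.2 high. Pass it on the robot's side, within 0.31 m of the base axis, or above
- cube_carton: blue cube carton, 62 mm, loose bystander; origin under its centre
- blue_scissors: blue-handled scissors 199 mm, lying flat, loose bystander
- grey_pliers: blue-handled pliers 175 mm, lying flat, loose bystander
- stamp: rubber stamp with wooden knob, 70 mm high, loose bystander
- yellow_tape: small yellow tape roll, 60 mm across, loose bystander
- orange_packet: orange packet 58x85 mm, lying flat, loose bystander

How it is judged:
By the outcome, as a careful person would: the job done as asked, in the order asked, and still so for the second after the job is handed in, with the robot touching nothing.
It also fails if it takes over 50 s, if anything falls off the work surface, if the arm or the gripper's body presses on something with over 40 N, if the wrist force passes 120 N, or if a joint passes its speed limit or range.

### The arm

A 6-joint arm with a two-finger parallel gripper is mounted at the origin on a cart in front of the work surface, level with it; the furniture and walls round the work are solid. World frame = base frame: x ahead of the robot, y to its left, z up, the work surface at z = 0. Lengths are in m, angles in degrees, forces in N, time in s.
With the tool pointing down it reaches from about 0.35 to 0.725 m from the base axis. Payload 4.3 kg.
Tool frame: the origin (TCP) lies where the fingers leave the gripper's body, on its centre line; the fingertips stand 73 mm ahead of it and the grasp point (between the pads) lies 54 mm ahead of it; z points along the fingers, y is the direction in which the jaws open and shut (so a half turn about z gives the same grasp; the last joint's range is limited). The gripper opens to 85 mm and grips with 20 to 120 N. Pads are 22 mm wide; open, the fingers measure 114 mm over their backs; the gripper's body (76 mm by 85 mm) begins 54 mm behind the grasp point. The pads swing forward as they close: fully open they stand 13 mm farther back than shut.
Start: joints at [-82.237, 21.618, 4.641, 73.018, 0, 83.68], TCP at [0.14, -0.558, 0.304] pointing down, gripper open.
Joint ranges: [-156.06, 156.06], [-48.1, 94.91], [-58.44, 69.94], [-101.28, 121.22], [-78.64, 73.56], [-180, 180]. Speed limits (degrees/s): [147.25, 147.25, 180, 180, 180, 180].

### API

Orientations are given as [roll, pitch, yaw] about the fixed x, y, z axes, in that order (R = Rz(yaw) Ry(pitch) Rx(roll)).
In Python, from workcell import ctrl gives the robot as it stands.
- The arm moves only by the tool apply_moves, never from a script. Its argument "plan" is a list of rows, each a list of 7 numbers: the finger opening in cm, from 0 to 8.54, then the shift along the world's x, y, z in cm, then the turn, a rotation vector about the world's x, y, z in degrees. A call has 1 to 12 rows; each row is the pose to reach, as a shift and turn from the pose commanded when the call began; what a row does not reach only later rows make up. A row lasts 1/8 s, in which the tool goes at most 62.5 mm and 10.7 degrees, less where a joint would pass 70% of its speed; a pose out of reach is approached as far as the arm can. A call with a gripper value outside its range is refused whole. The fingers move at their own pace and stop on an object; "squeeze" is the grip in N (left out, the last holds). Time passes only in rows, so rows that repeat a pose let the fingers close. It gives the time, the measured TCP pose, the force and the opening at its end, in the units of the state.
- ctrl.sense(): the state, without advancing time (a new reading comes with each control period).
- ctrl.camera(name): name is "side" or "top"; returns a dict with "frame" (400x640x3 uint8, red, green, blue), "depth" (400x640 float32, m along the optical axis (not along the pixel's ray), 0 where there is no reading), "mtx" (3x3 intrinsics, pixels), "R" (3x3) and "t" (3): a world point X has camera coordinates R X + t. Camera axes: x right, y down, z forward; pixel columns grow to the right and rows downward; lengths in m; the calibration is good to about 2 mm. A picture is of the moment at which its call begins.
- ctrl.hand_in(): hands the job in, once; it reports no verdict.
The state is a dict: "time": time; "joint_pos": joint angles; "joint_vel": joint speeds; "joint_torque": joint torques, N m; "ee_pos": TCP position; "eef_rot": TCP orientation; "force": force on the tool from outside, world axes, zero at the start; "moment": the same for the moment, N m; "grip_width": finger opening in m.
Only numpy, scipy, OpenCV 4.12 (cv2) and the standard library are available. Lean on these libraries where they do the work, as an engineer would, in place of code of your own. Each camera call takes 0.05 s, during which the arm holds its last target. There are 200 camera calls.

## Working session

There is one attempt and no reset: what is moved stays moved. The work goes in short steps, Python scripts to look and compute and a tool call to move; the robot and the scene stay as the last step left them, time stands still between calls to the robot, and variables do not carry over. Pictures are saved under pics/ and viewed, about 8 in all and at most 12, crops included, and the job is handed in when it is done.

Besides the shell and the picture viewer there is one more tool, called after "Emit:" by a JSON object that holds its "api" and its "payload", one argument or row to a line. apply_moves: Moves the arm, as the interface text tells. Its arguments: {"type":"object","properties":{"plan":{"type":"array","items":{"type":"array","items":{"type":"number"}}},"squeeze":{"type":"number"}},"required":["plan"]}

```bash
mkdir -p pics; ls; python3 - <<'E'
from workcell import ctrl
import cv2,numpy as np
s=ctrl.sense();print(s)
for n in("side","top"):
    c=ctrl.camera(n);cv2.imwrite(f"pics/{n}0.png",c["frame"][:,:,::-1]);np.savez(f"{n}0.npz",**c)
    print(n,c["mtx"].tolist(),"pos",(-c["R"].T@c["t"]).round(3),c["R"].round(3).tolist())
E
```

```text
pics
{'time': 0.0, 'joint_pos': array([-8.22361356e+01,  2.16643798e+01,  4.56096524e+00,  7.30172247e+01,
       -9.11248564e-04,  8.36812460e+01]), 'joint_vel': array([ 0.07972691, -0.04162496,  0.15707714, -0.09294159, -0.08478328,
       -0.03804989]), 'joint_torque': array([ 1.48029201e-03, -4.63606095e+01,  2.69874072e+01,  2.08147417e-02,
       -4.56652879e-05, -4.55117970e-06]), 'ee_pos': array([ 0.1398513 , -0.55720419,  0.30292267]), 'eef_rot': array([-1.79879993e+02, -1.23717934e-02,  1.40826063e+01]), 'force': array([-0.02168132,  0.25565821,  0.26222701]), 'moment': array([-0.05544872, -0.02089299, -0.02687118]), 'grip_width': 0.08554028075671698}
side [[376.55708459400495, 0.0, 319.036110897229], [0.0, 376.55708459400495, 203.05513011961307], [0.0, 0.0, 1.0]] pos [0.553 0.893 0.636] [[-1.0, 0.029, 0.009], [0.001, 0.331, -0.944], [-0.03, -0.943, -0.331]]
top [[489.02218486666357, 0.0, 322.1167905777856], [0.0, 489.02218486666357, 202.6403614665355], [0.0, 0.0, 1.0]] pos [ 0.343 -0.125  1.535] [[0.0, -1.0, -0.003], [-0.993, -0.0, -0.12], [0.12, 0.003, -0.993]]
```

View pics/side0.png

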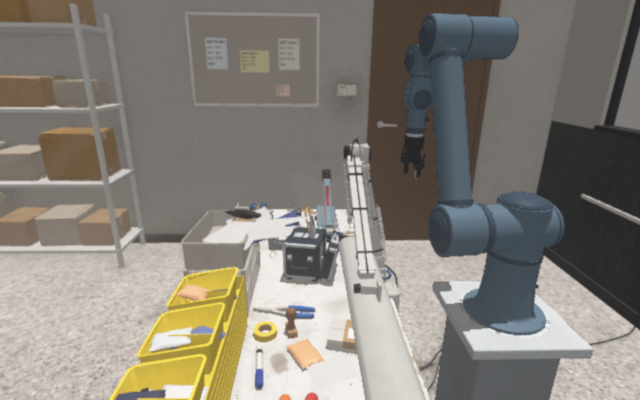

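View pics/top0.png

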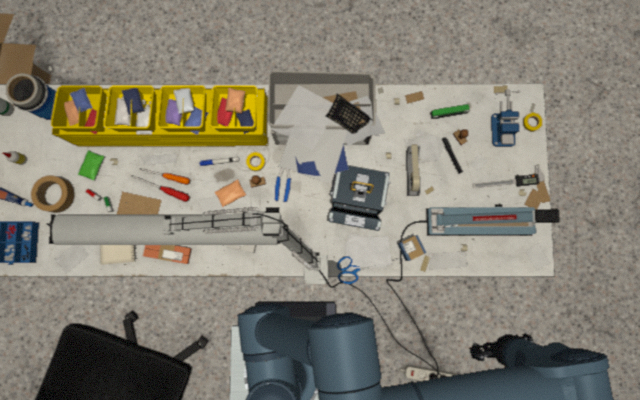

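The side view shows the chest at about (307,253). The top view shows it at (357,195), with the door towards the robot and leaning out at about (354,218), and the lamp to its left. Next I'll take close crops and the point cloud.

```bash
cat > h.py <<'E'
import numpy as np
def cloud(c):
    v,u=np.mgrid[0:400,0:640];K=c["mtx"];d=c["depth"]
    P=np.stack([(u-K[0,2])/K[0,0]*d,(v-K[1,2])/K[1,1]*d,d],-1)
    return (P-c["t"])@c["R"]
def proj(c,X):
    p=np.asarray(X)@c["R"].T+c["t"];p=p@c["mtx"].T;return p[...,:2]/p[...,2:]
E
python3 - <<'E'
import numpy as np,cv2
from h import *
c=dict(np.load("top0.npz"));s=dict(np.load("side0.npz"))
a=cv2.resize(c["frame"][155:240,315:400,::-1],(400,400),interpolation=cv2.INTER_CUBIC)
b=cv2.resize(s["frame"][210:290,270:350,::-1],(400,400),interpolation=cv2.INTER_CUBIC)
cv2.imwrite("pics/crop0.png",np.hstack([a,b]))
P=cloud(c)
w=P[155:240,315:400]; z=w[...,2]
print("z mm grid"); print((z[::4,::5]*1000).astype(int))
m=((P[...,2]>.120)&(P[...,2]<.140)); m[:155]=0;m[240:]=0;m[:,:315]=0;m[:,400:]=0
n,l,st,ce=cv2.connectedComponentsWithStats(m.astype(np.uint8))
for i in range(1,n):
    if st[i,4]>60:
        q=P[l==i][:,:2].astype(np.float32);r=cv2.minAreaRect(q*1000);print(st[i],r,np.median(P[l==i][:,2]))
E
```

```text
z mm grid
[[ 220  214  211  217  213  206  214   -6   -5   -7    5   -3   -2    1
    -2   25   -1]
 [ 222  223  219  219  221  216  217    1    1    3   -1    0   -2   -1
    -1   -5    0]
 [ 221  223  222  222  217  222  221   -6   -5    7    1    0 1534   -1
     0   -4   -4]
 [ 220  220  221  221  219  222  224  130  129  130    0   -2   -1    2
    -6   -5    3]
 [ 225  221  224  224  226  227  129  129  126  127  128  128  124  132
     2   -2    7]
 [ 226  222  224  226   59  129  128  125  129  130  130  130  136  127
   128   -2   -2]
 [   4  222  225  230    2  128  127  130  133  126  130  126  125  132
   129   -1   -5]
 [  -3    6    2    0    4  129  130  126  131  225  224  130  124  130
   134    0    0]
 [  -5    0   -3    0  130  128  129  130  133  126  130  127  131  126
   134   -4    5]
 [  -4   -1    0   -1  128  130  129  131  141  195  202  170  131  131
   135   -1    2]
 [  -2   -2   -8    2  135  129  128  129  154  161  160  124  128  127
   131    1    0]
 [   0    4    0    1  130  131  126  129  131  134  134  124  136  131
   132    4    1]
 [   0    
[... 627 characters left out ...]
  -1    3   -7   -1    3    2   -2    0   -7   -3    4   -1    0
    -1    5    5]
 [   1   -5    4   -2   -1    3    1   10    5    5    6   -6   -8    0
    -4   -3    7]
 [   0   -2   -3   -6   -3    2    0    6    3    8   11    4    9    2
     8   -5    0]]
[ 333  165   57   47 1718] ((559.3802490234375, -233.4093475341797), (151.87672424316406, 116.8559799194336), 79.585205078125) 0.12992366389127624
[353 183  19   8  94] ((559.7803955078125, -236.57379150390625), (51.788143157958984, 15.770589828491211), 80.55381774902344) 0.13074772708526208
[329 210  53  21 521] ((463.2625732421875, -215.4517364501953), (149.99960327148438, 35.306480407714844), 79.7503890991211) 0.12457186065934721
```

View pics/crop0.png

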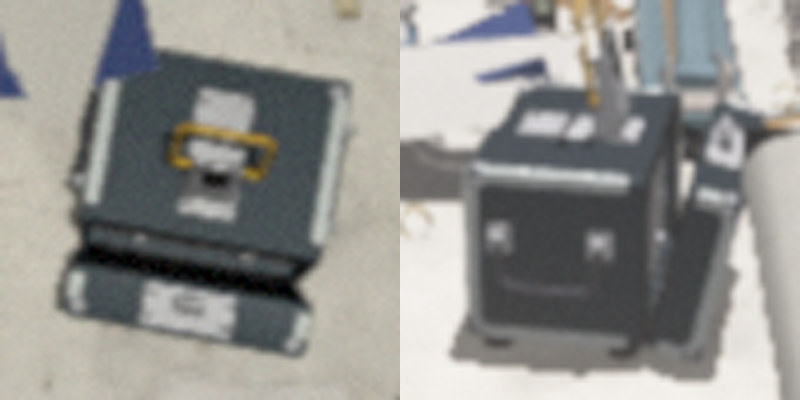

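The crops show the chest yawed about −10°, the lever and loop roughly upright, and the door leaning out about 0.2 rad. I'll run one more measurement: lever and loop in the chest frame, and the lamp's extent.

```bash
cat >> h.py <<'E'
A=np.radians(-10.4);O=np.array([.5368,-.2293,0])
RC=np.array([[np.cos(A),-np.sin(A),0],[np.sin(A),np.cos(A),0],[0,0,1]])
def toC(X): return (np.asarray(X)-O)@RC
def toW(X): return RC@np.asarray(X)+O
E
python3 - <<'E'
import numpy as np,cv2
from h import *
c=dict(np.load("top0.npz"));s=dict(np.load("side0.npz"))
np.set_printoptions(suppress=True,precision=0,linewidth=150)
for n,c in(("top",c),("side",s)):
    P=cloud(c);C=toC(P)*1000
    hsv=cv2.cvtColor(c["frame"],cv2.COLOR_RGB2HSV)
    near=(abs(C[...,0])<60)&(abs(C[...,1])<40)&(C[...,2]>140)&(C[...,2]<245)
    y=near&(hsv[...,0]>12)&(hsv[...,0]<35)&(hsv[...,1]>110)
    print(n,"yellow",y.sum());Y=C[y];print(Y[np.argsort(-Y[:,2])][:14])
    g=near&~y;G=C[g];print("other",len(G));print(G[np.argsort(-G[:,2])][:60:4])
    L=P[(P[...,2]>.1)&(P[...,0]>.3)&(P[...,0]<.5)&(P[...,1]<.02)&(P[...,1]>-.14)&(C[...,1]>90)]*1000
    for z in range(100,600,50):
        q=L[(L[:,2]>=z)&(L[:,2]<z+50)]
        if len(q): print("lamp",z,len(q),q.min(0),q.max(0))
E
```

```text
top yellow 59
[[ 18.  12. 228.]
 [ 16.   6. 228.]
 [ 18. -15. 228.]
 [ 16.  -7. 228.]
 [ 18.  15. 227.]
 [ 17. -13. 227.]
 [ 17.  18. 227.]
 [ 19. -18. 226.]
 [ 17.   9. 225.]
 [ 19.  26. 225.]
 [ 20.  23. 225.]
 [ 16.  -5. 225.]
 [ 17. -21. 224.]
 [ 19.  -4. 224.]]
other 112
[[ 20. -10. 226.]
 [ 20.  21. 223.]
 [ 21.  18. 222.]
 [  1.  14. 212.]
 [  3.   8. 207.]
 [  4. -12. 204.]
 [  5.   2. 202.]
 [ 13. -25. 197.]
 [  1.  -2. 195.]
 [ 12. -28. 191.]
 [  7.  13. 190.]
 [  1. -11. 187.]
 [ -0.  -5. 186.]
 [ -2.   8. 184.]
 [ -2.  -9. 182.]]
lamp 100 75 [ 320. -103.  101.] [384. -81. 150.]
lamp 150 124 [328. -98. 150.] [397. -71. 199.]
lamp 200 199 [337. -88. 200.] [411.  19. 250.]
lamp 250 171 [350. -76. 251.] [423. -40. 300.]
lamp 300 133 [369. -63. 301.] [422. -26. 349.]
lamp 350 148 [387. -51. 350.] [432. -14. 400.]
lamp 400 131 [399. -40. 400.] [456.  20. 450.]
lamp 450 530 [401. -43. 452.] [463.  19. 488.]
side yellow 3
[[ 18.   3. 225.]
 [ 20.  12. 225.]
 [ 22. -15. 222.]]
other 157
[[ 19. -19. 224.]
 [ 18.  23. 223.]
 [ 17.  10. 221.]
 [ 17.  27. 217.]
 [ 20.  30. 212.]
 [  2.   2. 206.]
 [ 16. -18. 204.]
 [  3.  14. 200.]
 [  3.   0. 198.]
 [  1.  10. 195.]
 [ 13. -21. 193.]
 [ 17.  27. 191.]
 [  2. -14. 189.]
 [ -0.  -2. 187.]
 [ 12. -14. 185.]]
lamp 100 142 [321. -90. 100.] [364. -67. 150.]
lamp 150 192 [328. -86. 150.] [378. -54. 200.]
lamp 200 271 [339. -74. 200.] [473.  20. 249.]
lamp 250 139 [351. -62. 251.] [397. -33. 300.]
lamp 300 74 [369. -46. 302.] [409. -22. 350.]
lamp 350 69 [388. -25. 350.] [416. -10. 400.]
lamp 400 217 [399. -16. 401.] [465.  20. 450.]
lamp 450 268 [402. -40. 450.] [465.  20. 481.]
```

Emit:
{"api": "apply_moves", "payload": {
  "plan": [
    [0, 4, 5, 0, 0, 0, -8],
    [0, 8, 10, 0, 0, 0, -16],
    [0, 12, 15, 0, 0, 0, -24.5],
    [0, 16, 20, 0, 0, 0, -24.5],
    [0, 20, 25.5, 0, 0, 0, -24.5],
    [0, 23.5, 31, 0, 0, 0, -24.5],
    [0, 26.9, 35.2, 0, 0, 0, -24.5],
    [0, 26.9, 35.2, -4, 0, 0, -24.5],
    [0, 26.9, 35.2, -8, 0, 0, -24.5],
    [0, 26.9, 35.2, -12.4, 0, 0, -24.5],
    [0, 26.9, 35.2, -12.4, 0, 0, -24.5],
    [0, 26.9, 35.2, -12.4, 0, 0, -24.5]
  ]
}}

```text
time: 1.6
ee_pos: [0.4093, -0.2061, 0.1811]
eef_rot: [180.0, -0.0, -10.4]
force: [0.4, -0.5, 0.7]
grip_width: -0.0003
```

Emit:
{"api": "apply_moves", "payload": {
  "plan": [
    [0, 1.0, -0.18, 0, 0, 0, 0],
    [0, 2.0, -0.36, 0, 0, 0, 0],
    [0, 2.5, -0.45, 0, 0, 0, 0],
    [0, 3.0, -0.54, 0, 0, 0, 0],
    [0, 3.4, -0.63, 0, 0, 0, 0],
    [0, 3.8, -0.7, 0, 0, 0, 0],
    [0, 4.0, -0.73, 0, 0, 0, 0],
    [0, 4.0, -0.73, 0, 0, 0, 0]
  ]
}}

```text
time: 2.6
ee_pos: [0.447, -0.2124, 0.1795]
eef_rot: [-180.0, 0.3, -10.4]
force: [-5.7, 0.8, 3.4]
grip_width: -0.0001
```

Emit:
{"api": "apply_moves", "payload": {
  "plan": [
    [0, 0.2, -0.04, 0, 0, 0, 0],
    [0, 0.4, -0.07, 0, 0, 0, 0],
    [0, 0.5, -0.09, 0, 0, 0, 0],
    [0, 0.6, -0.11, 0, 0, 0, 0],
    [0, 0.6, -0.11, 0, 0, 0, 0]
  ]
}}

```text
time: 3.22
ee_pos: [0.4531, -0.2135, 0.1796]
eef_rot: [-180.0, 0.3, -10.4]
force: [-6.2, 1.3, 3.8]
grip_width: -0.0001
```

Emit:
{"api": "apply_moves", "payload": {
  "plan": [
    [0, 0.1, -0.02, 0, 0, 0, 0],
    [0, 0.2, -0.04, 0, 0, 0, 0],
    [0, 0.3, -0.05, 0, 0, 0, 0],
    [0, 0.3, -0.05, 0, 0, 0, 0]
  ]
}}

```text
time: 3.72
ee_pos: [0.455, -0.2137, 0.1794]
eef_rot: [180.0, 0.4, -10.4]
force: [-9.3, 0.8, 6.4]
grip_width: 0.0001
```

Emit:
{"api": "apply_moves", "payload": {
  "plan": [
    [0, 0.1, -0.02, 0, 0, 0, 0],
    [0, 0.2, -0.04, 0, 0, 0, 0],
    [0, 0.3, -0.05, 0, 0, 0, 0],
    [0, 0.3, -0.05, 0, 0, 0, 0]
  ]
}}

```text
time: 4.22
ee_pos: [0.4558, -0.2136, 0.179]
eef_rot: [180.0, 0.7, -10.5]
force: [-14.9, 2.4, 10.8]
grip_width: 0.0002
```

Emit:
{"api": "apply_moves", "payload": {
  "plan": [
    [0, -2, 0.36, 0, 0, 0, 0],
    [0, -4, 0.72, 0, 0, 0, 0],
    [0, -4, 0.72, 6, 0, 0, 0],
    [0, -4, 0.72, 12, 0, 0, 0],
    [0, -4, 0.72, 14.5, 0, 0, 0],
    [0, 2, -0.36, 14.5, 0, 0, 0],
    [0, 8, -1.45, 14.5, 0, 0, 0],
    [0, 12.7, -2.3, 14.5, 0, 0, 0],
    [0, 12.7, -2.3, 11, 0, 0, 0],
    [0, 12.7, -2.3, 7.8, 0, 0, 0],
    [0, 12.7, -2.3, 7.8, 0, 0, 0]
  ]
}}

```text
time: 5.6
ee_pos: [0.5865, -0.2371, 0.2547]
eef_rot: [-179.9, 0.4, -10.4]
force: [-0.1, -0.0, -0.4]
grip_width: 0.0002
```

```bash
cat > look.py <<'E'
import sys,cv2,numpy as np
from workcell import ctrl
from h import *
np.set_printoptions(suppress=True,precision=1,linewidth=150)
k=sys.argv[1]; ims=[]
e=ctrl.sense();print("tcp chest",toC(e["ee_pos"])*1000,"F",e["force"])
for n in("top","side"):
    c=ctrl.camera(n)
    u,v=proj(c,toW([-.02,0,.15])).astype(int)
    ims.append(cv2.resize(c["frame"][v-40:v+40,u-40:u+40,::-1],(400,400),interpolation=cv2.INTER_CUBIC))
    C=toC(cloud(c))*1000;hsv=cv2.cvtColor(c["frame"],cv2.COLOR_RGB2HSV)
    y=(abs(C[...,0])<90)&(abs(C[...,1])<40)&(C[...,2]>125)&(C[...,2]<245)&(hsv[...,0]>12)&(hsv[...,0]<35)&(hsv[...,1]>110)
    Y=C[y];print(n,"yellow",len(Y))
    if len(Y):
        i=np.argsort(np.hypot(Y[:,0],Y[:,2]-146));print(" bar(far from pivot)",np.median(Y[i[-12:]],0))
    d=(C[...,0]<-45)&(C[...,0]>-110)&(abs(C[...,1])>20)&(abs(C[...,1])<70)&(abs(C[...,2]-126)<8)
    if n=="top" and d.sum()>20: print(" door top x",np.percentile(C[d][:,0],[3,50,97]))
    g=(abs(C[...,0])<70)&(abs(C[...,1])<14)&(C[...,2]>138)&(C[...,2]<215)&~y
    G=C[g]
    if len(G): i=np.argsort(np.hypot(G[:,0],G[:,2]-146));print(" grey z-sorted",len(G),G[np.argsort(-G[:,2])][::max(1,len(G)//8)].tolist() and np.round(G[np.argsort(-G[:,2])][::max(1,len(G)//8)]).tolist())
if len(sys.argv)>2: cv2.imwrite(f"pics/{k}.png",np.hstack(ims))
E
python3 look.py a
```

```text
tcp chest [ 50.3   1.2 254.7] F [-0.1 -0.  -0.4]
top yellow 0
 door top x [-74.3 -61.1 -46.7]
side yellow 2
 bar(far from pivot) [ 19.7  -4.6 224.2]
 grey z-sorted 79 [[40.0, 6.0, 215.0], [2.0, 1.0, 205.0], [2.0, 1.0, 198.0], [-0.0, -3.0, 190.0], [10.0, -5.0, 182.0], [-4.0, 0.0, 171.0], [4.0, 12.0, 158.0], [-8.0, 4.0, 148.0], [-9.0, 7.0, 143.0]]
```

Emit:
{"api": "apply_moves", "payload": {
  "plan": [
    [0, -1.0, 0.18, 0, 0, 0, 0],
    [0, -2.0, 0.36, 0, 0, 0, 0],
    [0, -2.4, 0.43, 0, 0, 0, 0],
    [0, -2.8, 0.5, 0, 0, 0, 0],
    [0, -3.1, 0.56, 0, 0, 0, 0],
    [0, -3.4, 0.61, 0, 0, 0, 0],
    [0, -3.7, 0.67, 0, 0, 0, 0],
    [0, -3.7, 0.67, 0, 0, 0, 0]
  ]
}}

```text
time: 6.7
ee_pos: [0.5509, -0.2315, 0.258]
eef_rot: [180.0, -0.0, -10.4]
force: [0.6, 0.1, 0.2]
grip_width: -0.0
```

```bash
python3 look.py b1 1
```

```text
tcp chest [ 14.3   0.4 258. ] F [0.6 0.1 0.2]
top yellow 0
 door top x [-74.8 -61.8 -45.9]
side yellow 0
 grey z-sorted 76 [[23.0, 11.0, 214.0], [-2.0, 11.0, 206.0], [7.0, 13.0, 196.0], [11.0, 10.0, 188.0], [-2.0, 9.0, 181.0], [-6.0, 11.0, 165.0], [3.0, 14.0, 152.0], [-8.0, 5.0, 145.0], [-52.0, 12.0, 141.0]]
```

View pics/b1.png

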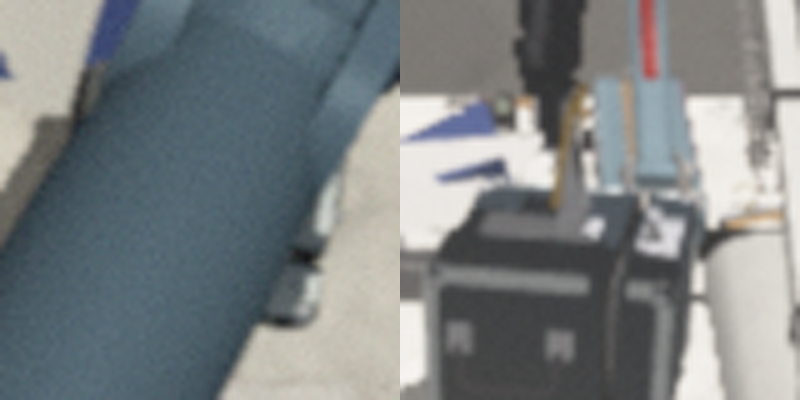

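The side view (right half) shows the finger at (560,100) touching the loop from behind, with the lever at (572,190) nearly upright. The forearm blocks the top view. I'll keep pushing.

Emit:
{"api": "apply_moves", "payload": {
  "plan": [
    [0, -0.3, 0.05, 0, 0, 0, 0],
    [0, -0.6, 0.11, 0, 0, 0, 0],
    [0, -0.9, 0.16, 0, 0, 0, 0],
    [0, -1.1, 0.2, 0, 0, 0, 0],
    [0, -1.1, 0.2, 0, 0, 0, 0]
  ]
}}

```text
time: 7.42
ee_pos: [0.5396, -0.2294, 0.2579]
eef_rot: [180.0, 0.0, -10.4]
force: [0.9, 0.2, -0.4]
grip_width: 0.0001
```

```bash
python3 look.py b2
```

```text
tcp chest [  2.8   0.4 257.9] F [ 0.9  0.2 -0.4]
top yellow 0
 door top x [-74.2 -62.8 -46.9]
side yellow 0
 grey z-sorted 84 [[-5.0, 7.0, 215.0], [12.0, 5.0, 206.0], [-5.0, 8.0, 202.0], [-5.0, 9.0, 195.0], [-11.0, 5.0, 187.0], [-9.0, 14.0, 173.0], [0.0, 14.0, 155.0], [-54.0, 7.0, 146.0], [-55.0, 12.0, 141.0]]
```

Emit:
{"api": "apply_moves", "payload": {
  "plan": [
    [0, -0.2, 0.04, 0, 0, 0, 0],
    [0, -0.4, 0.07, 0, 0, 0, 0],
    [0, -0.6, 0.11, 0, 0, 0, 0],
    [0, -0.8, 0.14, 0, 0, 0, 0],
    [0, -0.8, 0.14, 0, 0, 0, 0]
  ]
}}

```text
time: 8.15
ee_pos: [0.5316, -0.228, 0.258]
eef_rot: [180.0, 0.0, -10.4]
force: [0.3, 0.4, -0.7]
grip_width: 0.0001
```

```bash
python3 look.py b3
```

```text
tcp chest [ -5.3   0.3 258. ] F [ 0.3  0.4 -0.7]
top yellow 0
 door top x [-74.4 -62.3 -46.9]
side yellow 0
 grey z-sorted 79 [[-12.0, 13.0, 214.0], [-12.0, 13.0, 207.0], [-12.0, 13.0, 201.0], [-12.0, 13.0, 197.0], [-12.0, 11.0, 193.0], [5.0, 6.0, 186.0], [-13.0, 13.0, 174.0], [7.0, 14.0, 148.0], [-51.0, 11.0, 144.0]]
```

Emit:
{"api": "apply_moves", "payload": {
  "plan": [
    [0, -0.2, 0.04, 0, 0, 0, 0],
    [0, -0.4, 0.07, 0, 0, 0, 0],
    [0, -0.4, 0.07, 0, 0, 0, 0]
  ]
}}

```text
time: 8.62
ee_pos: [0.5301, -0.2278, 0.2586]
eef_rot: [-180.0, -0.3, -10.4]
force: [6.5, -1.1, -2.2]
grip_width: 0.0005
```

```bash
python3 look.py b4 1
```

```text
tcp chest [ -6.9   0.2 258.6] F [ 6.5 -1.1 -2.2]
top yellow 0
 door top x [-74.6 -62.8 -46.3]
side yellow 0
 grey z-sorted 76 [[-33.0, 2.0, 215.0], [-15.0, 9.0, 210.0], [-15.0, 8.0, 202.0], [-9.0, 13.0, 197.0], [-18.0, 9.0, 193.0], [-2.0, 8.0, 188.0], [-13.0, 14.0, 170.0], [-51.0, 12.0, 148.0], [-57.0, 3.0, 141.0]]
```

View pics/b4.png

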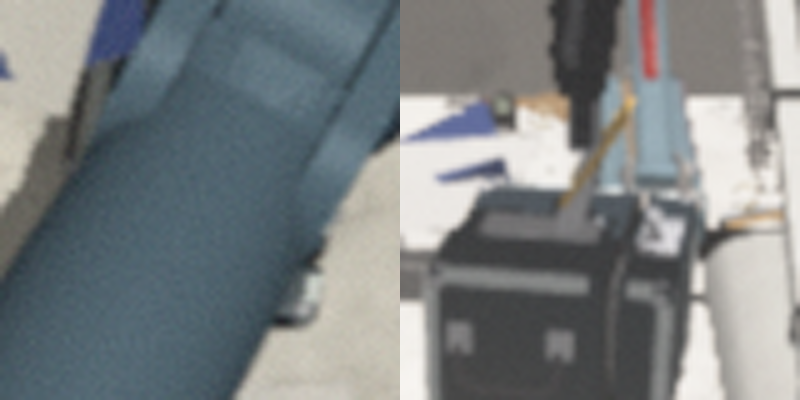

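The side view shows the lever leaning towards the door and the loop ahead of it, with the bar at about (632,100). The 6.5 N reading is the stop. I'll press slightly to confirm it, then lift and push only the loop over.

Emit:
{"api": "apply_moves", "payload": {
  "plan": [
    [0, -0.15, 0.03, 0, 0, 0, 0],
    [0, -0.3, 0.05, 0, 0, 0, 0],
    [0, -0.3, 0.05, 0, 0, 0, 0]
  ]
}}

```text
time: 9.1
ee_pos: [0.5293, -0.2278, 0.2593]
eef_rot: [-180.0, -0.6, -10.4]
force: [13.9, -1.5, -4.5]
grip_width: 0.0003
```

Emit:
{"api": "apply_moves", "payload": {
  "plan": [
    [0, 0.5, -0.1, 0, 0, 0, 0],
    [0, 0.5, -0.1, 1, 0, 0, 0],
    [0, 0.5, -0.1, 2.5, 0, 0, 0],
    [0, -0.3, 0.05, 2.5, 0, 0, 0],
    [0, -1.0, 0.18, 2.5, 0, 0, 0],
    [0, -1.6, 0.29, 2.5, 0, 0, 0],
    [0, -2.2, 0.4, 2.4, 0, 0, 0],
    [0, -2.8, 0.5, 2.4, 0, 0, 0],
    [0, -2.8, 0.5, 2.4, 0, 0, 0]
  ]
}}

```text
time: 10.22
ee_pos: [0.4964, -0.2217, 0.2819]
eef_rot: [-180.0, 0.0, -10.4]
force: [0.4, 1.2, 0.1]
grip_width: -0.0001
```

```bash
python3 look.py b5 1
```

```text
tcp chest [-41.1   0.2 281.9] F [0.4 1.2 0.1]
top yellow 0
side yellow 0
 grey z-sorted 61 [[-37.0, 8.0, 214.0], [-37.0, 8.0, 210.0], [-51.0, 13.0, 200.0], [-20.0, -0.0, 186.0], [-12.0, -13.0, 180.0], [-6.0, 10.0, 175.0], [-10.0, 14.0, 149.0], [-54.0, 10.0, 144.0], [-58.0, 10.0, 141.0]]
```

View pics/b5.png

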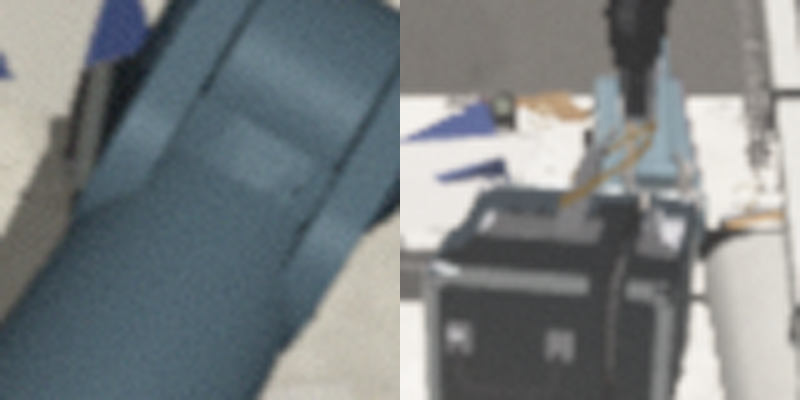

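The loop is tipped about 40° up from level, with the bar at about (655,125) in the side view and ahead of the finger. Next I'll straddle the keeper line with the fingers 2.6 cm open and the tool tilted 12°, and follow the bar down.

Emit:
{"api": "apply_moves", "payload": {
  "plan": [
    [2.6, 0, 0, 1.5, 0, 0, 0],
    [2.6, -1.2, 0.2, 1.8, -1.1, -5.9, 0],
    [2.6, -2.4, 0.43, 1.8, -2.2, -11.8, 0],
    [2.6, -2.4, 0.43, 1.0, -2.2, -11.8, 0],
    [2.6, -2.4, 0.43, 0.8, -2.2, -11.8, 0],
    [2.6, -2.75, 0.5, -0.4, -2.2, -11.8, 0],
    [2.6, -3.35, 0.6, -1.6, -2.2, -11.8, 0],
    [2.6, -3.75, 0.7, -2.8, -2.2, -11.8, 0],
    [2.6, -3.95, 0.72, -4.1, -2.2, -11.8, 0],
    [2.6, -3.95, 0.72, -4.1, -2.2, -11.8, 0]
  ]
}}

```text
time: 11.58
ee_pos: [0.4564, -0.214, 0.2393]
eef_rot: [-180.0, -11.8, -10.4]
force: [-0.5, 0.1, 0.3]
grip_width: 0.0261
```

```bash
python3 look.py b6 1
```

```text
tcp chest [-81.8   0.5 239.3] F [-0.5  0.1  0.3]
top yellow 90
 bar(far from pivot) [-41.5  27.6 148. ]
 door top x [-70.  -50.4 -45.2]
 grey z-sorted 67 [[-28.0, -9.0, 205.0], [-25.0, -3.0, 201.0], [-22.0, 11.0, 197.0], [-18.0, 12.0, 191.0], [-17.0, -6.0, 183.0], [-13.0, -3.0, 170.0], [2.0, -13.0, 161.0], [6.0, -10.0, 151.0], [-2.0, -9.0, 141.0]]
side yellow 3
 bar(far from pivot) [  0.9  28.6 161.7]
 grey z-sorted 48 [[-25.0, 9.0, 200.0], [-19.0, 13.0, 188.0], [-5.0, -11.0, 180.0], [-16.0, 13.0, 177.0], [-16.0, 14.0, 170.0], [7.0, 13.0, 147.0], [-54.0, 4.0, 145.0], [-56.0, -3.0, 142.0]]
```

View pics/b6.png

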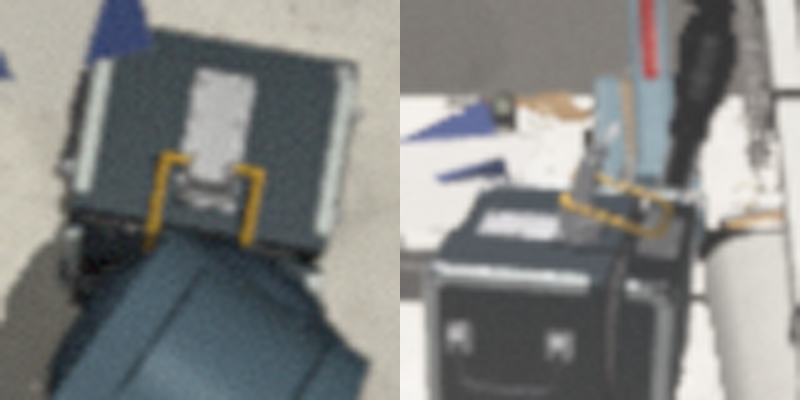

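The loop has fallen onto the keeper: the legs slope down to about (150,245)/(248,240) in the top half and (665,215) in the side half. The lever is still at its stop, with the tip at x −25, z 204. I'll press down now.

Emit:
{"api": "apply_moves", "payload": {
  "plan": [
    [2.6, 0, 0, -1.0, 0, 0, 0],
    [2.6, 0, 0, -1.8, 0, 0, 0],
    [2.6, 0, 0, -2.1, 0, 0, 0],
    [2.6, 0, 0, -2.3, 0, 0, 0],
    [2.6, 0, 0, -2.3, 0, 0, 0]
  ]
}}

```text
time: 12.3
ee_pos: [0.4574, -0.2147, 0.2179]
eef_rot: [180.0, -12.0, -10.4]
force: [-0.5, 0.1, -0.3]
grip_width: 0.0261
```

Emit:
{"api": "apply_moves", "payload": {
  "plan": [
    [2.6, 0, 0, -0.2, 0, 0, 0],
    [2.6, 0, 0, -0.4, 0, 0, 0],
    [2.6, 0, 0, -0.5, 0, 0, 0],
    [2.6, 0, 0, -0.5, 0, 0, 0]
  ]
}}

```text
time: 12.8
ee_pos: [0.4577, -0.2148, 0.2138]
eef_rot: [179.9, -12.1, -10.4]
force: [-1.7, 1.0, 5.2]
grip_width: 0.0265
```

Emit:
{"api": "apply_moves", "payload": {
  "plan": [
    [2.6, 0, 0, -0.15, 0, 0, 0],
    [2.6, 0, 0, -0.3, 0, 0, 0],
    [2.6, 0, 0, -0.4, 0, 0, 0],
    [2.6, 0, 0, -0.4, 0, 0, 0]
  ]
}}

```text
time: 13.3
ee_pos: [0.4571, -0.2145, 0.2085]
eef_rot: [180.0, -12.0, -10.4]
force: [0.2, 0.3, -0.6]
grip_width: 0.0262
```

The force rose to 5 N and then dropped to 0, which looks like the snap. I'll check by lifting a little and looking.

Emit:
{"api": "apply_moves", "payload": {
  "plan": [
    [2.6, -0.2, 0, 1.5, 0, 0, 0],
    [2.6, -3, 0.54, 4, 0, 0, 0],
    [0, -6, 1.1, 6, 0, 0, 0],
    [0, -6, 1.1, 8, 2.2, 11.8, 0],
    [0, -6, 1.1, 8, 2.2, 11.8, 0]
  ]
}}

```text
time: 13.92
ee_pos: [0.3988, -0.2043, 0.2897]
eef_rot: [180.0, -0.1, -10.4]
force: [0.5, -0.7, 0.2]
grip_width: -0.0001
```

```bash
python3 look.py b7 1
```

```text
tcp chest [-140.2   -0.3  289.7] F [ 0.5 -0.7  0.2]
top yellow 54
 bar(far from pivot) [-28.4  28.7 147.5]
 door top x [-73.3 -57.8 -46.1]
 grey z-sorted 32 [[-26.0, 14.0, 204.0], [-22.0, 14.0, 194.0], [-18.0, 11.0, 187.0], [-14.0, -0.0, 176.0], [-11.0, 8.0, 164.0], [-9.0, 2.0, 157.0], [-4.0, 11.0, 151.0], [3.0, -11.0, 149.0]]
side yellow 4
 bar(far from pivot) [-23.7  29.9 149.4]
 grey z-sorted 42 [[-25.0, 10.0, 200.0], [-22.0, -8.0, 196.0], [-19.0, 11.0, 183.0], [-12.0, -11.0, 181.0], [-17.0, 2.0, 173.0], [-3.0, 13.0, 159.0], [-50.0, -1.0, 146.0], [-54.0, 5.0, 142.0], [-51.0, 11.0, 141.0]]
```

View pics/b7.png

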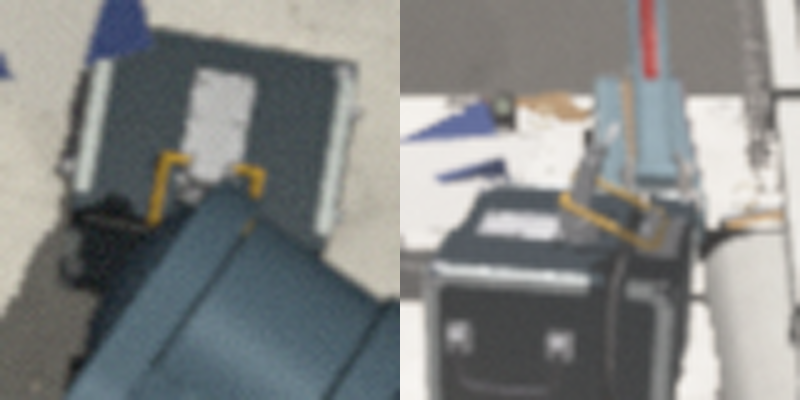

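The loop now sits lower, running down to about (645,240) behind the keeper, and the lever is still at its stop. I'll press the lever over from the door side.

Emit:
{"api": "apply_moves", "payload": {
  "plan": [
    [0, 4, -0.72, 0, 0, 0, 0],
    [0, 8, -1.45, -1, 0, 0, 0],
    [0, 9.3, -1.7, -2.7, 0, 0, 0],
    [0, 10.5, -1.9, -2.7, 0, 0, 0],
    [0, 11.1, -2.0, -2.5, 0, 0, 0],
    [0, 11.7, -2.15, -2.3, 0, 0, 0],
    [0, 12.4, -2.25, -2.2, 0, 0, 0],
    [0, 13.0, -2.35, -2.2, 0, 0, 0],
    [0, 13.0, -2.35, -2.2, 0, 0, 0]
  ]
}}

```text
time: 15.15
ee_pos: [0.528, -0.2274, 0.2675]
eef_rot: [180.0, -0.1, -10.4]
force: [-2.3, 0.2, 2.2]
grip_width: -0.0003
```

```bash
python3 look.py b8
```

```text
tcp chest [ -9.    0.3 267.5] F [-2.3  0.2  2.2]
top yellow 0
 door top x [-72.1 -60.8 -46.5]
side yellow 1
 bar(far from pivot) [-33.5 -24.  141.8]
 grey z-sorted 93 [[-20.0, 1.0, 214.0], [-20.0, 3.0, 207.0], [-16.0, 13.0, 201.0], [-5.0, 9.0, 195.0], [10.0, 13.0, 182.0], [7.0, 14.0, 176.0], [-4.0, 1.0, 164.0], [-7.0, -2.0, 149.0], [-9.0, -9.0, 143.0]]
```

Emit:
{"api": "apply_moves", "payload": {
  "plan": [
    [0, 0.7, -0.13, -0.1, 0, 0, 0],
    [0, 1.4, -0.26, -0.3, 0, 0, 0],
    [0, 1.85, -0.34, -0.5, 0, 0, 0],
    [0, 2.3, -0.42, -0.8, 0, 0, 0],
    [0, 2.65, -0.49, -1.05, 0, 0, 0],
    [0, 2.65, -0.49, -1.05, 0, 0, 0]
  ]
}}

```text
time: 16.0
ee_pos: [0.5553, -0.2324, 0.2572]
eef_rot: [180.0, -0.2, -10.4]
force: [-0.8, 0.4, 1.6]
grip_width: 0.0001
```

The force is lower than a hooked loop should give, so I'll look.

```bash
python3 look.py b9 1
```

```text
tcp chest [ 18.8   0.3 257.2] F [-0.8  0.4  1.6]
top yellow 0
 door top x [-70.2 -58.6 -45.8]
side yellow 2
 bar(far from pivot) [-30.2 -24.1 139.7]
 grey z-sorted 103 [[8.0, 8.0, 214.0], [17.0, 13.0, 205.0], [33.0, -3.0, 195.0], [23.0, 11.0, 180.0], [13.0, -6.0, 171.0], [9.0, 2.0, 164.0], [1.0, -9.0, 156.0], [-8.0, 4.0, 149.0], [-48.0, 10.0, 144.0]]
```

View pics/b9.png

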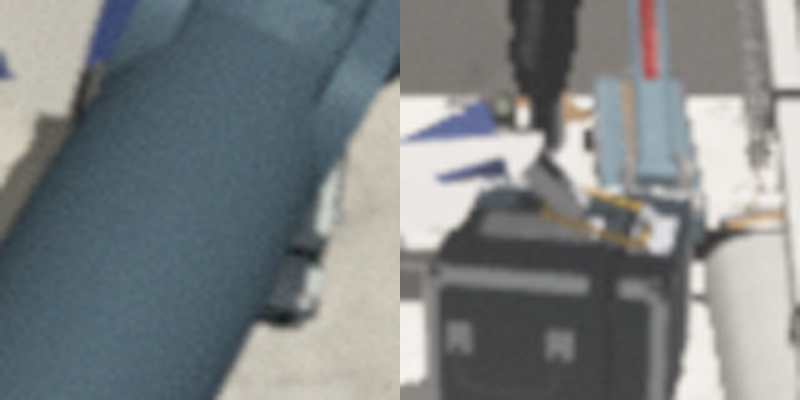

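The loop legs still run to the keeper at (645,240), and the door has moved in (its outer face went from −74 to −70), so it is hooked and drawing. I'll carry on pressing down.

Emit:
{"api": "apply_moves", "payload": {
  "plan": [
    [0, 0.4, -0.07, -0.4, 0, 0, 0],
    [0, 0.75, -0.14, -0.8, 0, 0, 0],
    [0, 1.05, -0.19, -1.3, 0, 0, 0],
    [0, 1.3, -0.23, -1.8, 0, 0, 0],
    [0, 1.45, -0.26, -2.3, 0, 0, 0],
    [0, 1.5, -0.27, -2.7, 0, 0, 0],
    [0, 1.5, -0.27, -2.9, 0, 0, 0],
    [0, 1.5, -0.27, -2.9, 0, 0, 0]
  ]
}}

```text
time: 17.1
ee_pos: [0.5687, -0.2346, 0.2286]
eef_rot: [180.0, -0.0, -10.4]
force: [-2.8, 1.7, 6.3]
grip_width: 0.0002
```

Emit:
{"api": "apply_moves", "payload": {
  "plan": [
    [0, 0, 0, -0.2, 0, 0, 0],
    [0, 0, 0, -0.4, 0, 0, 0],
    [0, 0, 0, -0.4, 0, 0, 0]
  ]
}}

```text
time: 17.48
ee_pos: [0.5686, -0.2345, 0.2283]
eef_rot: [179.9, -0.2, -10.4]
force: [-9.8, 5.4, 25.0]
grip_width: -0.0
```

The lever is flat on a solid stop at 25 N. I'll retreat up and away, clear of the view.

Emit:
{"api": "apply_moves", "payload": {
  "plan": [
    [0, 0, 0, 3, 0, 0, 0],
    [0, 0, 0, 8, 0, 0, 0],
    [0, 0, 0, 13, 0, 0, 0],
    [0, -5, -3, 13, 0, 0, 0],
    [0, -10, -7, 13, 0, 0, 0],
    [0, -15, -12, 13, 0, 0, 0],
    [0, -20, -17, 13, 0, 0, 0],
    [0, -25, -22, 13, 0, 0, 0],
    [0, -30, -27, 13, 0, 0, 0],
    [0, -33, -30, 13, 0, 0, 0],
    [0, -33, -30, 13, 0, 0, 0]
  ]
}}

```text
time: 18.85
ee_pos: [0.236, -0.537, 0.3529]
eef_rot: [180.0, 0.0, -10.7]
force: [0.2, 0.9, 0.5]
grip_width: -0.0001
```

```bash
python3 look.py c1 1
```

```text
tcp chest [-240.4 -357.   352.9] F [0.2 0.9 0.5]
top yellow 106
 bar(far from pivot) [-48.9 -13.7 136. ]
 door top x [-71.  -58.8 -45.7]
 grey z-sorted 259 [[33.0, -10.0, 163.0], [24.0, 8.0, 160.0], [59.0, -0.0, 158.0], [20.0, 4.0, 157.0], [16.0, -8.0, 156.0], [1.0, -5.0, 155.0], [25.0, 14.0, 153.0], [49.0, 12.0, 150.0], [-55.0, -7.0, 138.0]]
side yellow 9
 bar(far from pivot) [-24.1  28.8 139.3]
 grey z-sorted 81 [[23.0, 13.0, 157.0], [22.0, 3.0, 156.0], [3.0, -3.0, 155.0], [21.0, -9.0, 155.0], [18.0, 6.0, 154.0], [15.0, -14.0, 153.0], [-48.0, 10.0, 147.0], [-3.0, -7.0, 143.0], [-2.0, -10.0, 138.0]]
```

View pics/c1.png

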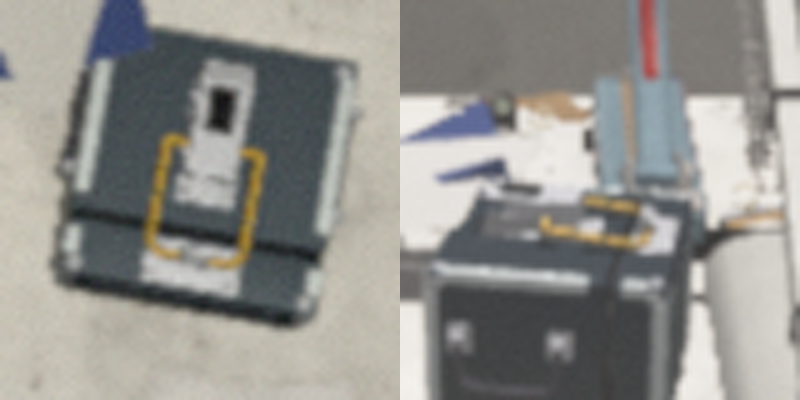

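The top view shows the lever flat and the bar at about (195,262), hidden at its middle under the keeper's nose (x −49, z 136; seat expected at −51.5, 137). The door's outer edge is at −71, tight shut. I'll hand it in.

```bash
python3 -c "
from workcell import ctrl
print(ctrl.hand_in())"
```

```text
the job is handed in; nothing more can be done
None
```

The chest is shut and latched, and I handed the job in at about 19 s with the arm clear of everything.

- **Door:** I pushed it home until the seal pushed back, at about 15 N.
- **Lever to its stop:** I swung it back until it stopped, at about 14 N.
- **Loop:** I tipped it over so it fell onto the keeper's ramp, then pressed it down. The force rose and then dropped to zero as it snapped in, but the highest reading was only about 5 N, against the 12–18 N expected. The readings come only at the end of each move, so I probably missed the peak.
- **Lever down:** I pressed it flat and confirmed the stop at about 25–27 N. Resistance on the way down also read lower than expected (about 2–3 N), so I checked with a picture: the loop was still hooked and the door was drawing in.

The last picture, taken with the arm away, agrees with a latched chest:
- The lever is flat, its outer face about 156 mm above the bench.
- The loop bar lies under the keeper's nose at chest x about −49, z 136 mm, against −51.5 and 137 expected.
- The door's outer edge is at chest x −71, which is tight shut.

I never aimed at any of the loose things, but I did not check their positions afterwards.

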